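# Marking press: keeper shut, catch flipped, lever held down

## Robot

A 6-joint arm with a two-finger parallel gripper is mounted at the origin on a cart in front of the work surface, level with it; the furniture and walls round the work are solid. World frame = base frame: x ahead of the robot, y to its left, z up, the work surface at z = 0. Lengths are in mm, angles in rad, forces in N, time in s.
With the tool pointing down it reaches from about 300 to 1000 mm from the base axis. Payload 5.1 kg.
Tool frame: the origin (TCP) lies on the centre line of the jaws, within the pads' length; the fingertips stand 17 mm ahead of it and the grasp point (between the pads) lies 2 mm behind it; x points along the fingers, z is the direction in which the jaws open and shut, and the axes are right-handed (so a half turn about x gives the same grasp; the last joint's range is limited). The gripper opens to 95 mm and grips with 3 to 60 N. Pads are 20 mm wide; open, the fingers measure 119 mm over their backs; the gripper's body (75 mm by 180 mm) begins 59 mm behind the grasp point.
Start: joints at [-1.325, 0.124, 1.65, -0, 1.367, -0.083], TCP at [209.857, -615.179, 231.656] pointing down, gripper open.
Joint ranges: [-2.61, 2.61], [-1.02, 2.33], [0.03, 2.71], [-1.35, 4.49], [0.32, 2.68], [-2.91, 2.91]. Speed limits (rad/s): [2.57, 2.57, 3.14, 3.14, 3.14, 3.14].

## Interface

Orientations are given as a unit quaternion [x, y, z, w].
In Python, from station import readout, read_camera, ctrl, finder gives the robot as it stands.
- The arm moves only by the tool send_rows, never from a script. Its argument "deltas" is a list of rows, each an object of numbers: "tx", "ty", "tz": the shift along the tool's x, y, z scaled (see below); "wx", "wy", "wz": the turn, a rotation vector about the tool's x, y, z scaled (see below); "grip": the closure, from 0 (fully open) to 1 (shut). A call has 1 to 10 rows; each row is the pose to reach, as a shift and turn from the pose measured when the call began, along the tool's axes at that moment, turning the shorter way round; what a row does not reach only later rows make up. The controller multiplies each number of a shift by 500 mm and each number of a turn by 2 pi rad. A row lasts 1/10 s, in which the tool goes at most 50 mm and 8.59 degrees, less where a joint would pass 70% of its speed; a pose out of reach is approached as far as the arm can. A call with a number of a shift or a turn outside -1 to 1 is refused whole. A call with a gripper value outside its range is refused whole. The fingers move at their own pace and stop on an object; "grip_force" is the grip in N (left out, the last holds). Time passes only in rows, so rows that repeat a pose let the fingers close. It gives the time, the measured TCP pose, the force and the opening at its end, in the units of the state.
- readout.observe(): the state, without advancing time (a new reading comes with each control period).
- read_camera(name): name is "scene" or "top" or "wrist"; returns a dict with "color" (384x512x3 uint8, red, green, blue), "depth" (384x512 float32, mm along the optical axis (not along the pixel's ray), 0 where there is no reading), "K" (3x3 intrinsics, pixels), "R" (3x3) and "t" (3): a world point X has camera coordinates R X + t; the wrist camera has in their place "mount" (4x4, takes a point from camera to tool coordinates, whose origin is the TCP and whose axes are the tool frame's). Camera axes: x right, y down, z forward; pixel columns grow to the right and rows downward; lengths in mm; the calibration is good to about 2 mm. A picture is of the moment at which its call begins: read the wrist's pose just before it.
- ctrl.close_job(): hands the job in, once; it reports no verdict.
Trained networks look in a picture, given as the dict that the camera call returned (one of the last four; its "shot" number tells which), for a name from the list of things; names that differ only in an ending like _2 or _b are one class to them, and where a whole thing is asked for, a point or a joint stands for the part that bears it (a point fixed in the world has none). Each returns a list of dicts, best first, with "p" (0 to 1); they miss things now and then, are a little off and sometimes report something else, mostly with a low value. They report only what shows in the picture. A call takes as long as a camera call.
- finder.cut_out(picture, target): "pixels" (384x512 bool, what is visible of it) and "uv" ([column, row] in pixels, amid what is visible of it).
The state is a dict: "time": time; "q": joint angles; "qd": joint speeds; "joint_torque": joint torques, N m; "tcp_pos": TCP position; "orientation": TCP orientation; "force": force on the tool from outside, world axes, zero at the start; "torque": the same for the moment, N m; "gripper_width": finger opening in mm.
Only numpy, scipy, OpenCV 4.12 (cv2) and the standard library are available. Lean on these libraries where they do the work, as an engineer would, in place of code of your own. Each camera call takes 0.05 s, during which the arm holds its last target. There are 200 camera calls.

## Task

Press the mark into the brass blank that lies in the nest of the grey hand press: swing the cranked keeper bar shut across the blank until it snaps home on its ball plunger, then thumb the safety catch on the front of the head fully over by its pad so that it no longer stands in front of the hand lever. Then pull the lever by its black ball all the way down so that the punch bears firmly on the blank, and finish while still holding it there with the gripper's fingers, for it springs up when let go; keeper and catch stay as set. Never force the lever against the catch, keep the blank in its nest and leave the black cap and the steel block beside the press where they lie.

Things in the scene. Friction and masses are not known exactly. Their poses are not given: they have to be found in the camera images.
- press: grey cast hand press, fixed to the bench, screwed on a wooden board of 175x100 mm, 240 mm high. Origin: under the base, below the punch axis; z up; its front (nest, keeper, catch) looks along its -x, +y is its left. Head: x -15 to 86 mm, y -22 to 22, z 148 to 240; column below it at x 48 to 88; ram top at most 278 mm high on the punch axis
- nest (a point): centre of the nest's floor, 20 mm in front of the punch axis, 76 mm above the bench; side rails 10 mm high. Axes as the press
- brass_blank: loose brass bar 21x66x20 mm in the nest, its length along the press's x, 2 mm play; origin: centre of its underside
- keeper (a joint): keeper bar angle (rad): 0.3 to 1.0 open at the start (points to the front), 1.40 shut in the detent (end stop 1.44). Grows as it swings to the press's left, clockwise from above. Light swing, the snap takes about 3 N at the knob over the last 0.2 rad; stays shut by itself
- keeper_knob (a point): middle of the upright black knob (22 mm thick, 30 mm high: 106 to 136 mm above the bench) at the end of the cranked steel keeper bar (14 mm wide, 8 mm thick, underside 98 mm above the bench). Circles keeper_pivot at 112 mm; when shut it is at x -125, y +32 mm in the press's frame
- keeper_pivot (a point): point on the keeper's upright pivot axis, at the height of keeper_knob; at x -36, y -36 mm of the press
- catch (a joint): safety catch angle (rad): 0 locked, 1.0 fully flipped (stop). At 0 its limb stands in front of the lever and blocks it; clear from 0.5. Pivot on the front of the head at x -26, y 0, z 228 mm of the press, its plane leaning forward like the lever; grows as the pad goes down; about 1 N at the pad, stays where it is left
- catch_pad (a point): centre of the catch's thumb pad, a short cross-bar 13 mm thick and 27 mm long (front to back) on the press's left, 62 mm from the catch's pivot; in the press's frame it goes from x -43, y +54, z 252 mm at 0 to x -9, y +54, z 204 mm at 1.0: press it down from above and a little back, beside the head
- lever (a joint): hand lever angle (rad): 0 up (55 degrees above level, towards the front), 1.10 fully down (stop, 8 degrees below level). The punch meets the blank at 1.04. Return spring: about 3 N at the ball at the top, 6 N at the bottom, more once the punch bears
- lever_arm: the lever: 12 mm steel bar on the press's right (plane y -60 mm) with a 32 mm black ball at the end, small ball at the back; origin on its hinge axis
- lever_knob (a point): centre of the lever's 32 mm black ball, 160 mm from the hinge axis; 310 mm above the bench when up, 157 mm when down
- lever_hub (a point): lever hinge axis (along the press's y) in the lever's plane; at x +24, y -60, z 179 mm of the press
- punch: steel ram, 16 mm square, with a 9 mm punch in its foot; origin: centre of the punch's flat tip, 17 mm above the blank when the lever is up; goes down 16 mm per rad of lever
- black_cap: small black screw cap, 28 mm across, 16 mm high, lying right of the press (a bystander; leave it)
- bench_block: plain steel bench block, 58x60x28 mm, left of the press beyond the bench rail (a bystander)

How it is judged:
By the outcome, as a careful person would: the job done as asked, in the order asked, and still so for the second after the job is handed in, while the arm keeps its last pose, push and grip.
It also fails if it takes over 67 s, if anything falls off the work surface, if the arm or the gripper's body presses on something with over 40 N, if the wrist force passes 120 N, or if a joint passes its speed limit or range.

## Working session

There is one attempt and no reset: what is moved stays moved. The work goes in short steps, Python scripts to look and compute and a tool call to move; the robot and the scene stay as the last step left them, time stands still between calls to the robot, and variables do not carry over. Pictures are saved under pics/ and viewed, about 8 in all and at most 12, crops included, and the job is handed in when it is done.

Besides the shell and the picture viewer there is one more tool, called after ">>>" by a JSON object that holds its "fn" and its "kwargs", one argument or row to a line. send_rows: Moves the arm, as the interface text tells. Shifts and turns lie within -1 to 1; 1 stands for 500 mm of shift or 2 pi rad of turn. Its arguments: {"type":"object","properties":{"deltas":{"type":"array","items":{"type":"object","properties":{"tx":{"type":"number"},"ty":{"type":"number"},"tz":{"type":"number"},"wx":{"type":"number"},"wy":{"type":"number"},"wz":{"type":"number"},"grip":{"type":"number"}}}},"grip_force":{"type":"number"}},"required":["deltas"]}

```bash
mkdir -p pics; ls
cat > h.py <<'E'
import numpy as np, cv2
from station import readout, read_camera, ctrl, finder
from scipy.spatial.transform import Rotation as Ro
def pts(p, mask):
    v,u=np.nonzero(mask&(p["depth"]>0)); z=p["depth"][v,u]
    c=np.c_[(u-p["K"][0,2])/p["K"][0,0]*z,(v-p["K"][1,2])/p["K"][1,1]*z,z]
    return (c-p["t"])@p["R"]
def proj(p,X):
    c=np.atleast_2d(X)@p["R"].T+p["t"]; q=c@p["K"].T; return q[:,:2]/q[:,2:]
E
python3 - <<'E'
from h import *
for n in ["scene","top"]:
    p=read_camera(n); cv2.imwrite(f"pics/{n}0.png",p["color"][:,:,::-1])
    print(n,"cam at",-p["R"].T@p["t"])
    for k in ["press","brass_blank","keeper_knob","keeper","catch_pad","lever_knob","lever_arm","black_cap","bench_block"]:
        r=finder.cut_out(p,k)
        for d in r[:2]:
            P=pts(p,d["pixels"])
            if len(P): print(k,round(d["p"],2),np.round(d["uv"]),len(P),"med",np.round(np.median(P,0)),"min",np.round(np.percentile(P,3,axis=0)),"max",np.round(np.percentile(P,97,axis=0)))
s=readout.observe();print(s)
E
```

```text
pics
scene cam at [1139.12440212  731.72250166  777.549191  ]
press 0.77 [249. 212.] 6162 med [594. 255. 122.] min [435. 163.   8.] max [646. 289. 295.]
brass_blank 0.68 [262. 208.] 219 med [535. 237.  94.] min [503. 221.  82.] max [565. 245.  96.]
keeper_knob 0.63 [272. 191.] 215 med [451. 220. 104.] min [392. 154.  58.] max [485. 243. 107.]
keeper 0.81 [277. 191.] 244 med [450. 219. 104.] min [371. 143.  29.] max [487. 244. 113.]
catch_pad 0.43 [273. 160.] 192 med [518. 253. 244.] min [301.  43.  50.] max [528. 290. 258.]
lever_knob 0.56 [236. 141.] 542 med [528. 174. 261.] min [488.  65. 109.] max [612. 185. 322.]
lever_knob 0.24 [249. 214.] 5977 med [598. 256. 126.] min [463. 170.   9.] max [646. 289. 292.]
lever_arm 0.82 [240. 144.] 673 med [527. 173. 244.] min [309. -27.  80.] max [614. 186. 322.]
black_cap 0.66 [197. 247.] 119 med [658. 139.  13.] min [644. 118.  -1.] max [668. 149.  17.]
bench_block 0.7 [287. 301.] 954 med [656. 410.  26.] min [621. 376.  -1.] max [679. 436.  29.]
top cam at [ 496.35149829  231.71692108 1181.84350443]
press 0.8 [259. 218.] 3267 med [545. 225.
[... 763 characters left out ...]
[621. 374.   4.] max [679. 432.  33.]
{'time': 1.0, 'q': array([-1.32459352e+00,  1.23790009e-01,  1.65029579e+00,  9.85719271e-06,
        1.36750027e+00, -8.26295717e-02]), 'qd': array([-0.00028282, -0.00023372,  0.00026674,  0.00145622, -0.00105828,
        0.00063777]), 'joint_torque': array([ 5.57263793e-04, -4.17590153e+01, -3.60240412e+01,  7.76221510e-02,
        4.29011474e-02,  6.99323586e-07]), 'tcp_pos': array([ 209.86423571, -615.17818594,  231.66517358]), 'orientation': array([ 0.4114205 ,  0.57509086, -0.4114183 ,  0.57509882]), 'force': array([-1.02653437,  0.7195715 ,  0.04814802]), 'torque': array([-0.00564844, -0.02362239,  0.04011341]), 'gripper_width': 95.23063158816622}
```

Run:
```python
from h import *
a=cv2.imread("pics/top0.png")[150:300,170:330]; b=cv2.imread("pics/scene0.png")[110:290,170:330]
a=cv2.resize(a,None,fx=2.5,fy=3*1.0,interpolation=2) if 0 else cv2.resize(a,(400,375),interpolation=cv2.INTER_CUBIC)
b=cv2.resize(b,(400,450),interpolation=cv2.INTER_CUBIC)
o=np.zeros((450,800,3),np.uint8);o[:375,:400]=a;o[:,400:]=b
cv2.imwrite("pics/v1.png",o)
# press yaw fit
p=read_camera("top")
u=np.ones((384,512),bool)
P=pts(p,u)
def rect(lo,hi,name,box=None):
    m=(P[:,2]>lo)&(P[:,2]<hi)&(P[:,0]>420)&(P[:,0]<700)&(P[:,1]>120)&(P[:,1]<330)
    Q=P[m]; r=cv2.minAreaRect(Q[:,:2].astype(np.float32)); print(name,len(Q),r,np.round(Q.min(0)),np.round(Q.max(0)))
rect(8,32,"board"); rect(234,243,"headtop"); rect(262,285,"ram"); rect(300,335,"ball"); rect(128,140,"keeperknob");rect(246,261,'pad')
p=read_camera("scene");P=pts(p,u); rect(234,243,"headtop");rect(128,140,"kk");rect(300,335,"ball");rect(270,285,"ram");rect(10,30,"board")
```

```text
board 300 ((544.3765258789062, 206.59637451171875), (248.9628448486328, 172.71543884277344), 0.544257640838623) [421. 120.   8.] [668. 294.  32.]
headtop 791 ((578.9605102539062, 217.3853759765625), (128.4729766845703, 93.44924926757812), 4.4915852546691895) [511. 168. 234.] [642. 268. 243.]
ram 104 ((538.3466796875, 226.43081665039062), (50.73161315917969, 124.81190490722656), 4.048592567443848) [509. 163. 262.] [563. 287. 285.]
ball 190 ((495.5292053222656, 164.7707061767578), (30.548152923583984, 30.736886978149414), 44.16154479980469) [481. 149. 300.] [514. 180. 330.]
keeperknob 31 ((426.0595703125, 150.2547149658203), (19.87215232849121, 9.865433692932129), 89.565185546875) [421. 140. 128.] [431. 160. 140.]
pad 188 ((570.1466064453125, 234.92059326171875), (128.95413208007812, 132.0420379638672), 11.30757999420166) [496. 158. 246.] [635. 290. 261.]
headtop 675 ((576.6064453125, 240.39369201660156), (130.83465576171875, 129.11770629882812), 13.25335693359375) [498. 167. 234.] [643. 288. 243.]
kk 103 ((528.5663452148438, 217.68399047851562), (239.51885986328125, 47.772132873535156), 16.52821922302246) [421. 161. 128.] [645. 270. 140.]
ball 163 ((498.51043701171875, 170.07339477539062), (23.85976791381836, 30.06778907775879), 58.42302322387695) [483. 154. 300.] [512. 182. 325.]
ram 101 ((538.6039428710938, 203.63497924804688), (90.19127655029297, 20.978296279907227), 63.2954216003418) [511. 163. 270.] [564. 243. 285.]
board 683 ((538.648193359375, 195.0398712158203), (244.17178344726562, 177.31646728515625), 7.551956653594971) [420. 120.  10.] [669. 297.  30.]
```

View pics/v1.png

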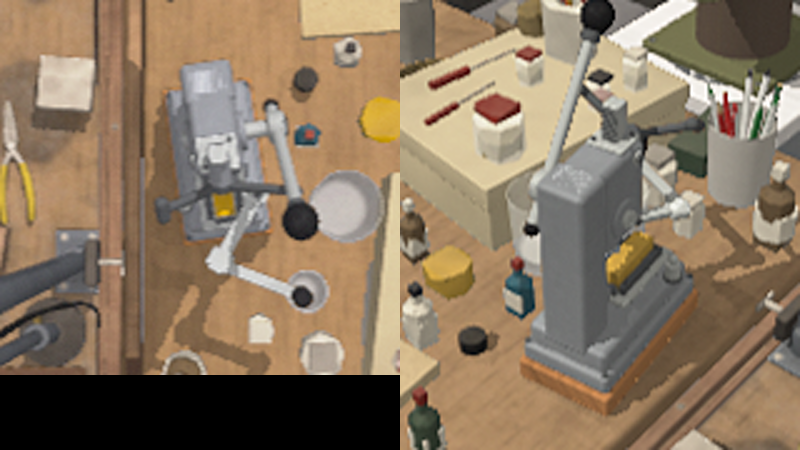

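View pics/top0.png

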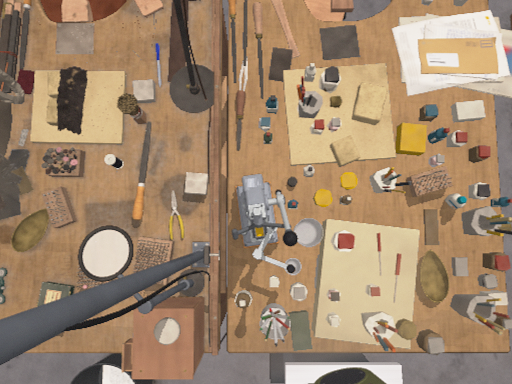

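The views show the press facing the robot, with the lever ball at about (290,238) in the top view, the keeper knob at (291,267), the pad near (234,233) and the rail to its left. I'll fit the press pose next.

Run:
```python
from h import *
from scipy.optimize import least_squares
u=np.ones((384,512),bool)
C=[pts(read_camera(n),u) for n in ("top","scene")]
P=np.vstack(C)
def sel(x0,x1,y0,y1,z0,z1,Q=P): return Q[(Q[:,0]>x0)&(Q[:,0]<x1)&(Q[:,1]>y0)&(Q[:,1]<y1)&(Q[:,2]>z0)&(Q[:,2]<z1)]
for n,Q in zip(("top","scene"),C):
  print(n)
  B=sel(475,520,140,190,296,335,Q)
  f=least_squares(lambda c:np.linalg.norm(B-c,axis=1)-16,[497,168,310],loss="soft_l1",f_scale=1); print("ball",f.x,f.cost/len(B))
  for nm,b in dict(pad=(480,540,266,300,225,265),ram=(530,570,205,250,266,282),head=(530,660,190,270,236,243),kk=(405,450,130,170,110,142),ped=(600,660,180,290,60,100)).items():
    q=sel(*b,Q); print(nm,len(q),np.round(np.median(q,0)) if len(q) else'', np.round(q.min(0)) if len(q) else '',np.round(q.max(0)) if len(q) else '')
  h=sel(530,660,190,270,236,243,Q); print(cv2.minAreaRect(h[:,:2].astype(np.float32)))
# obstacles near: height map
T=C[0]
for z0 in (40,150,250,350): 
  q=T[(T[:,2]>z0)&(T[:,0]>150)&(T[:,0]<700)&(T[:,1]>-300)&(T[:,1]<420)]
  if 1:
    H=np.zeros((11,15),int)
    for a in q: H[int((a[0]-150)//50),int((a[1]+300)//50)]=max(H[int((a[0]-150)//50),int((a[1]+300)//50)],a[2])
    if z0==40: print(H[::-1,::-1])
```

```text
top
ball [495.75326728 164.75706597 310.15720299] 0.5949223380553338
pad 76 [508. 281. 255.] [496. 268. 245.] [516. 290. 265.]
ram 60 [554. 234. 278.] [545. 225. 266.] [563. 241. 282.]
head 642 [600. 241. 240.] [531. 211. 236.] [641. 268. 243.]
kk 64 [421. 151. 135.] [411. 140. 118.] [431. 160. 140.]
ped 141 [620. 216.  70.] [602. 199.  61.] [643. 286.  75.]
((585.298583984375, 238.00839233398438), (110.83172607421875, 46.58635711669922), 8.110987663269043)
scene
ball [494.8297172  164.89248342 308.47486989] 0.6983640842456708
pad 70 [512. 284. 250.] [498. 267. 240.] [518. 290. 259.]
ram 75 [557. 237. 274.] [545. 225. 266.] [563. 243. 277.]
head 535 [599. 244. 239.] [531. 216. 236.] [643. 269. 243.]
kk 12 [417. 159. 123.] [414. 157. 112.] [422. 162. 130.]
ped 451 [635. 265.  71.] [600. 204.  60.] [645. 286. 100.]
((586.295654296875, 239.09625244140625), (110.42754364013672, 45.440452575683594), 9.00536060333252)
[[  0   0   0   0   0   0  55  77  54  57  87 144   0  72  69]
 [  0   0   0 244 245 187  44   0  53  78 159 177 149  50  59]
 [  0   0   0 244 280 244  73   0  49  76   0   0   0   0   0]
 [  0   0   0 264 281 328  91  92 153 148 105  95  95   0   0]
 [  0 809  44 254 113 331 314  95 155 154 102 108  94   0   0]
 [  0 948  42   0 110 138 140  93  95  96 102 105  94   0   0]
 [483   0   0  67  47  52  68 135 135 131 136 103  94   0   0]
 [226 210   0 106 147 146  64 138 141 252 229 102  94   0 103]
 [227 209   0   0 148 134  40 140 141 253 244 127 125   0   0]
 [209 209   0   0 139 146  40  92 249 307 227 122  92  70  62]
 [209 208   0   0   0   0 212 255 290 290   0   0   0  65   0]]
```

```bash
cat >> h.py <<'E'
YAW=0.148; O=np.array([554.,234,0])
RP=Ro.from_euler("z",YAW).as_matrix()
def W(*x): return RP@np.array(x,float)+O
def inP(X): return (np.asarray(X)-O)@RP
def down(zdir): # tool x down, tool z along press direction zdir (xy)
    x=np.array([0,0,-1.]); z=RP@np.array([*zdir,0.]); z/=np.linalg.norm(z); return np.c_[x,np.cross(z,x),z]
def go(s,pos,Rt):
    R0=Ro.from_quat(s["orientation"]).as_matrix(); d=R0.T@(np.array(pos)-s["tcp_pos"])
    w=Ro.from_matrix(R0.T@Rt).as_rotvec()
    print("  t",np.round(d/500,4),"w",np.round(w/2/np.pi,4),"mm %.0f deg %.0f"%(np.linalg.norm(d),np.degrees(np.linalg.norm(w))))
def st():
    s=readout.observe(); print("t",round(s["time"],2),"tcp",np.round(s["tcp_pos"],1),"press",np.round(inP(s["tcp_pos"]),1),"F",np.round(s["force"],1),"w",round(s["gripper_width"],1),"q",np.round(s["q"],2)); return s
E
python3 - <<'E'
from h import *
s=st(); print(Ro.from_quat(s["orientation"]).as_matrix().round(2))
for zd in ((0,1),(0,-1)):
    print(zd); go(s,[330,-250,420],down(zd)); go(s,[210,-615,420],down(zd))
p=read_camera("top");P=pts(p,np.ones((384,512),bool))
q=P[(P[:,2]>260)&(P[:,0]>100)&(P[:,0]<750)&(P[:,1]>-500)]
H={}
for a in q: k=(int(a[0]//50*50),int(a[1]//50*50)); H[k]=max(H.get(k,0),int(a[2]))
print(sorted(H.items()))
print("knob start",W(-36-105.5*112/109,-36-27.7*112/109,0),W(-125,32,0))
E
```

```text
t 1.2 tcp [ 209.9 -615.2  231.6] press [-465.6 -789.1  231.6] F [ 0.2 -0.8  0. ] w 95.0 q [-1.32  0.12  1.65  0.    1.37 -0.08]
[[ 0.    0.95  0.32]
 [ 0.    0.32 -0.95]
 [-1.    0.   -0.  ]]
(0, 1)
  t [-0.3767  0.4632 -0.6137] w [-0.4712  0.     -0.    ] mm 428 deg 170
  t [-3.767e-01  4.000e-04 -2.000e-04] w [-0.4712  0.     -0.    ] mm 188 deg 170
(0, -1)
  t [-0.3767  0.4632 -0.6137] w [ 0.0288 -0.     -0.    ] mm 428 deg 10
  t [-3.767e-01  4.000e-04 -2.000e-04] w [ 0.0288 -0.     -0.    ] mm 188 deg 10
[((150, -50), 292), ((150, 0), 291), ((200, -50), 305), ((200, 0), 292), ((350, 400), 483), ((400, 350), 948), ((400, 400), 479), ((400, 450), 487), ((400, 500), 487), ((450, 100), 313), ((450, 150), 328), ((450, 350), 809), ((450, 400), 481), ((450, 450), 482), ((450, 500), 482), ((500, 150), 326), ((500, 200), 281), ((500, 250), 262), ((500, 450), 467), ((500, 500), 467), ((550, 200), 280)]
knob start [420.6805968  148.94851158   0.        ] [425.64777357 247.21763865   0.        ]
```

>>> {"fn": "send_rows", "kwargs": {
  "deltas": [
    {"tx":-0.1,"grip":0.3},
    {"tx":-0.2},
    {"tx":-0.3,"ty":0.03,"tz":-0.05},
    {"tx":-0.377,"ty":0.1,"tz":-0.13,"wx":0.0288},
    {"tx":-0.377,"ty":0.17,"tz":-0.22,"wx":0.0288},
    {"tx":-0.377,"ty":0.23,"tz":-0.31,"wx":0.0288},
    {"tx":-0.377,"ty":0.29,"tz":-0.39,"wx":0.0288},
    {"tx":-0.377,"ty":0.35,"tz":-0.47,"wx":0.0288},
    {"tx":-0.377,"ty":0.41,"tz":-0.55,"wx":0.0288},
    {"tx":-0.377,"ty":0.463,"tz":-0.614,"wx":0.0288}
  ]
}}

```text
invalid input
```

Run:
```python
from h import *
s=st(); D=down((0,-1))
go(s,[400,130,380],D); go(s,[*W(-144.4,-64.5,0)[:2],300],D)
```

```text
t 1.25 tcp [ 209.9 -615.2  231.7] press [-465.6 -789.1  231.7] F [-0.1  0.3  0.1] w 94.9 q [-1.32  0.12  1.65  0.    1.37 -0.08]
  t [-0.2967  0.8411 -1.2877] w [ 0.0288 -0.     -0.    ] mm 783 deg 10
  t [-0.1367  0.8925 -1.3102] w [ 0.0288 -0.     -0.    ] mm 796 deg 10
```

>>> {"fn": "send_rows", "kwargs": {
  "deltas": [
    {"tx":-0.1,"ty":0,"tz":0,"wx":0,"wy":0,"wz":0,"grip":0.3},
    {"tx":-0.2,"ty":0,"tz":0,"wx":0,"wy":0,"wz":0,"grip":0.3},
    {"tx":-0.3,"ty":0.03,"tz":-0.05,"wx":0,"wy":0,"wz":0,"grip":0.3},
    {"tx":-0.377,"ty":0.1,"tz":-0.13,"wx":0.0288,"wy":0,"wz":0,"grip":0.3},
    {"tx":-0.377,"ty":0.17,"tz":-0.22,"wx":0.0288,"wy":0,"wz":0,"grip":0.3},
    {"tx":-0.377,"ty":0.23,"tz":-0.31,"wx":0.0288,"wy":0,"wz":0,"grip":0.3},
    {"tx":-0.377,"ty":0.29,"tz":-0.39,"wx":0.0288,"wy":0,"wz":0,"grip":0.3},
    {"tx":-0.377,"ty":0.35,"tz":-0.47,"wx":0.0288,"wy":0,"wz":0,"grip":0.3},
    {"tx":-0.377,"ty":0.41,"tz":-0.55,"wx":0.0288,"wy":0,"wz":0,"grip":0.3},
    {"tx":-0.377,"ty":0.463,"tz":-0.614,"wx":0.0288,"wy":0,"wz":0,"grip":0.3}
  ],
  "grip_force": 10
}}

```text
time: 2.25
tcp_pos: [322.6, -268.1, 420.4]
orientation: [0.462, 0.535, -0.462, 0.536]
force: [1.6, 0.3, 1.1]
gripper_width: 66.1
```

Run:
```python
from h import *
s=st(); D=down((0,-1))
go(s,[400,130,380],D); go(s,[*W(-144.4,-64.5,0)[:2],300],D)
```

```text
t 2.25 tcp [ 322.6 -268.1  420.4] press [-302.9 -462.5  420.4] F [1.6 0.3 1.1] w 66.1 q [-0.82 -0.45  1.84  0.    1.74  0.6 ]
  t [ 0.0804  0.2696 -0.7651] w [-0.0002  0.0001 -0.0001] mm 408 deg 0
  t [ 0.2404  0.3159 -0.7966] w [-0.0002  0.0001 -0.0001] mm 445 deg 0
```

>>> {"fn": "send_rows", "kwargs": {
  "deltas": [
    {"tx":0.08,"ty":0.29,"tz":-0.76,"wx":0,"wy":0,"wz":0,"grip":0.55},
    {"tx":0.08,"ty":0.29,"tz":-0.76,"wx":0,"wy":0,"wz":0,"grip":0.55},
    {"tx":0.08,"ty":0.29,"tz":-0.76,"wx":0,"wy":0,"wz":0,"grip":0.55},
    {"tx":0.08,"ty":0.29,"tz":-0.76,"wx":0,"wy":0,"wz":0,"grip":0.55},
    {"tx":0.08,"ty":0.29,"tz":-0.76,"wx":0,"wy":0,"wz":0,"grip":0.55},
    {"tx":0.08,"ty":0.29,"tz":-0.76,"wx":0,"wy":0,"wz":0,"grip":0.55},
    {"tx":0.08,"ty":0.29,"tz":-0.76,"wx":0,"wy":0,"wz":0,"grip":0.55},
    {"tx":0.16,"ty":0.3,"tz":-0.78,"wx":0,"wy":0,"wz":0,"grip":0.55},
    {"tx":0.24,"ty":0.316,"tz":-0.797,"wx":0,"wy":0,"wz":0,"grip":0.55},
    {"tx":0.24,"ty":0.316,"tz":-0.797,"wx":0,"wy":0,"wz":0,"grip":0.55}
  ]
}}

```text
time: 3.25
tcp_pos: [419.3, 151.3, 296.3]
orientation: [0.46, 0.537, -0.462, 0.535]
force: [-0.6, -1.2, -0.8]
gripper_width: 42.7
```

```bash
cat >> h.py <<'E'
def wrist():
    s=readout.observe(); p=read_camera("wrist"); R0=Ro.from_quat(s["orientation"]).as_matrix()
    M=np.eye(4);M[:3,:3]=R0;M[:3,3]=s["tcp_pos"];M=np.linalg.inv(M@p["mount"]);p["R"]=M[:3,:3];p["t"]=M[:3,3];return p
E
python3 - <<'E'
from h import *
s=st(); D=down((0,-1)); p=wrist()
cv2.imwrite("pics/w1.png",p["color"][:,:,::-1])
P=pts(p,np.ones((384,512),bool))
for z0,z1 in((130,139),(105,128)):
  q=P[(abs(P[:,0]-421)<25)&(abs(P[:,1]-150)<25)&(P[:,2]>z0)&(P[:,2]<z1)]; print(len(q), np.round((q.min(0)+q.max(0))/2,1),np.round(q.min(0)),np.round(q.max(0)),"press",inP((q.min(0)+q.max(0))/2)) if len(q) else 0
for d in finder.cut_out(p,"keeper_knob")[:1]: q=pts(p,d["pixels"]);q=q[q[:,2]>130];print(d["p"],d["uv"],(q.min(0)+q.max(0))/2)
E
```

```text
t 3.25 tcp [419.3 151.3 296.3] press [-145.4  -62.   296.3] F [-0.6 -1.2 -0.8] w 42.7 q [ 0.23 -0.38  2.   -0.    1.53  1.65]
310 [419.  151.  134.2] [408. 140. 130.] [430. 162. 138.] press [-145.78808859  -62.16174733  134.15017795]
197 [425.7 158.5 116.4] [418. 142. 105.] [434. 175. 128.] press [-138.01108627  -55.72489347  116.35746458]
0.58 [217.0, 145.8] [453.54705365 160.6594343  223.15664301]
```

View pics/w1.png

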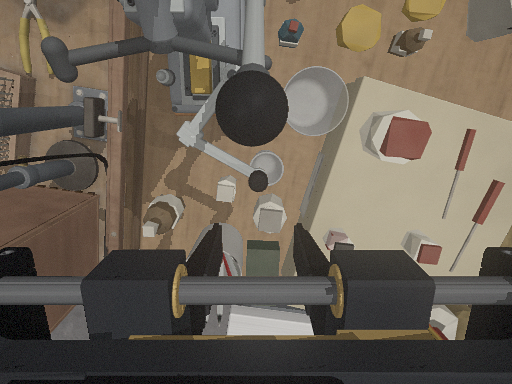

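>>> {"fn": "send_rows", "kwargs": {
  "deltas": [
    {"tx":0.1,"ty":0,"tz":0,"wx":0,"wy":0,"wz":0,"grip":0.55},
    {"tx":0.2,"ty":0,"tz":0,"wx":0,"wy":0,"wz":0,"grip":0.55},
    {"tx":0.29,"ty":0,"tz":0,"wx":0,"wy":0,"wz":0,"grip":0.55},
    {"tx":0.336,"ty":0,"tz":0,"wx":0,"wy":0,"wz":0,"grip":0.55},
    {"tx":0.336,"ty":0,"tz":0,"wx":0,"wy":0,"wz":0,"grip":0.7},
    {"tx":0.336,"ty":0,"tz":0,"wx":0,"wy":0,"wz":0,"grip":0.7},
    {"tx":0.336,"ty":0,"tz":0,"wx":0,"wy":0,"wz":0,"grip":0.7},
    {"tx":0.336,"ty":0,"tz":0,"wx":0,"wy":0,"wz":0,"grip":0.7}
  ],
  "grip_force": 5
}}

```text
time: 4.15
tcp_pos: [419.7, 149.9, 131.0]
orientation: [0.46, 0.536, -0.462, 0.536]
force: [-0.2, -0.2, -0.0]
gripper_width: 28.7
```

Run:
```python
from h import *
s=st()
```

```text
t 4.15 tcp [419.7 149.9 131. ] press [-145.3  -63.4  131. ] F [-0.2 -0.2 -0. ] w 28.7 q [ 0.22 -0.26  2.19 -0.    1.22  1.64]
```

>>> {"fn": "send_rows", "kwargs": {
  "deltas": [
    {"tx":0.006,"ty":-0.005,"tz":-0.05,"wx":0,"wy":0,"wz":0,"grip":0.7},
    {"tx":0.006,"ty":-0.004,"tz":-0.083,"wx":0,"wy":0,"wz":0,"grip":0.7},
    {"tx":0.006,"ty":0.003,"tz":-0.116,"wx":0,"wy":0,"wz":0,"grip":0.7},
    {"tx":0.006,"ty":0.0146,"tz":-0.148,"wx":0,"wy":0,"wz":0,"grip":0.7},
    {"tx":0.006,"ty":0.025,"tz":-0.167,"wx":0,"wy":0,"wz":0,"grip":0.7},
    {"tx":0.006,"ty":0.037,"tz":-0.186,"wx":0,"wy":0,"wz":0,"grip":0.7},
    {"tx":0.006,"ty":0.044,"tz":-0.1956,"wx":0,"wy":0,"wz":0,"grip":0.7},
    {"tx":0.006,"ty":0.051,"tz":-0.204,"wx":0,"wy":0,"wz":0,"grip":0.7},
    {"tx":0.006,"ty":0.051,"tz":-0.204,"wx":0,"wy":0,"wz":0,"grip":0.7}
  ]
}}

```text
time: 5.05
tcp_pos: [430.7, 252.3, 127.8]
orientation: [0.459, 0.535, -0.463, 0.538]
force: [4.0, -9.9, -3.8]
gripper_width: 55.6
```

```bash
cat > kk.py <<'E'
from h import *
s=st(); 
for n in("top","scene"):
    p=read_camera(n);P=pts(p,np.ones((384,512),bool))
    q=P[(abs(P[:,0]-426)<30)&(abs(P[:,1]-245)<30)&(P[:,2]>128)&(P[:,2]<139)]
    if len(q): c=(q.min(0)+q.max(0))/2; print(n,len(q),c,"press",inP(c))
    cv2.imwrite(f"pics/{n}_k.png",cv2.resize(p["color"][130:290,180:340,::-1],(600,600),interpolation=2))
E
python3 kk.py
```

```text
t 5.05 tcp [430.7 252.3 127.8] press [-119.3   36.3  127.8] F [ 4.  -9.9 -3.8] w 55.6 q [ 0.43 -0.12  2.08 -0.01  1.19  1.85]
scene 66 [427.96072226 228.63047595 133.57471949] press [-125.45320497   13.27496451  133.57471949]
```

>>> {"fn": "send_rows", "kwargs": {
  "deltas": [
    {"tx":0,"ty":-0.013,"tz":0.028,"wx":0,"wy":0,"wz":0,"grip":0.7},
    {"tx":0,"ty":-0.013,"tz":0.028,"wx":0,"wy":0,"wz":0,"grip":0.7},
    {"tx":0,"ty":-0.013,"tz":0.028,"wx":0,"wy":0,"wz":0,"grip":0.7},
    {"tx":0,"ty":-0.013,"tz":0.028,"wx":0,"wy":0,"wz":0,"grip":0.7}
  ],
  "grip_force": 25
}}

```text
time: 5.55
tcp_pos: [427.1, 234.8, 128.3]
orientation: [0.457, 0.533, -0.464, 0.54]
force: [2.7, -11.1, 0.8]
gripper_width: 29.2
```

```bash
python3 kk.py
```

```text
t 5.55 tcp [427.1 234.8 128.3] press [-125.4   19.5  128.3] F [  2.7 -11.1   0.8] w 29.2 q [ 0.4  -0.15  2.1  -0.01  1.19  1.82]
scene 85 [425.54767671 236.99702292 133.56235436] press [-126.60613759   21.90587659  133.56235436]
```

View pics/scene_k.png

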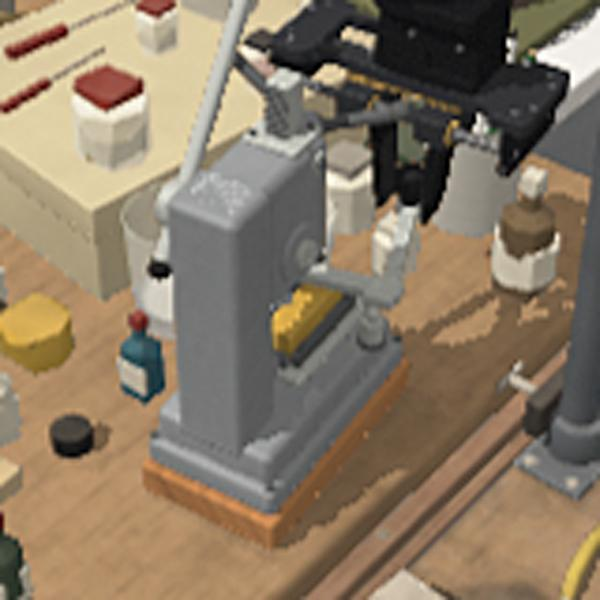

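>>> {"fn": "send_rows", "kwargs": {
  "deltas": [
    {"tx":0,"ty":0.002,"tz":-0.01,"wx":0,"wy":0,"wz":0,"grip":0.7},
    {"tx":0,"ty":0.004,"tz":-0.02,"wx":0,"wy":0,"wz":0,"grip":0.7},
    {"tx":0,"ty":0.006,"tz":-0.028,"wx":0,"wy":0,"wz":0,"grip":0.7},
    {"tx":0,"ty":0.006,"tz":-0.028,"wx":0,"wy":0,"wz":0,"grip":0.7}
  ],
  "grip_force": 35
}}

```text
time: 6.05
tcp_pos: [428.1, 249.8, 128.6]
orientation: [0.457, 0.533, -0.464, 0.54]
force: [0.5, 0.1, -0.4]
gripper_width: 28.6
```

```bash
python3 kk.py
```

```text
t 6.05 tcp [428.1 249.8 128.6] press [-122.2   34.2  128.6] F [ 0.5  0.1 -0.4] w 28.6 q [ 0.43 -0.13  2.08 -0.01  1.19  1.85]
scene 88 [429.3410307  250.76450497 133.45365906] press [-120.8240957    34.96348311  133.45365906]
```

>>> {"fn": "send_rows", "kwargs": {
  "deltas": [
    {"tx":0,"ty":0,"tz":0,"wx":0,"wy":0,"wz":0,"grip":0.45},
    {"tx":0,"ty":0,"tz":0,"wx":0,"wy":0,"wz":0,"grip":0.45},
    {"tx":-0.06,"ty":0,"tz":0,"wx":0,"wy":0,"wz":0,"grip":0.45},
    {"tx":-0.15,"ty":0,"tz":0,"wx":0,"wy":0,"wz":0,"grip":0.45},
    {"tx":-0.25,"ty":0,"tz":0,"wx":0,"wy":0,"wz":0,"grip":0.5},
    {"tx":-0.34,"ty":0,"tz":0,"wx":0,"wy":0,"wz":0,"grip":0.6},
    {"tx":-0.37,"ty":0,"tz":0,"wx":0,"wy":0,"wz":0,"grip":0.8},
    {"tx":-0.37,"ty":0,"tz":0,"wx":0,"wy":0,"wz":0,"grip":1},
    {"tx":-0.37,"ty":0,"tz":0,"wx":0,"wy":0,"wz":0,"grip":1}
  ]
}}

```text
time: 7.05
tcp_pos: [427.0, 251.7, 311.4]
orientation: [0.456, 0.534, -0.464, 0.54]
force: [-0.7, -0.3, -0.7]
gripper_width: 21.4
```

```bash
cat > kw.py <<'E'
from h import *
s=st(); p=wrist(); cv2.imwrite("pics/w2.png",p["color"][:,:,::-1])
P=pts(p,np.ones((384,512),bool)); Q=inP(P)
def b(n,x0,x1,y0,y1,z0,z1):
    q=Q[(Q[:,0]>x0)&(Q[:,0]<x1)&(Q[:,1]>y0)&(Q[:,1]<y1)&(Q[:,2]>z0)&(Q[:,2]<z1)]
    if len(q): print(n,len(q),"mid",((q.min(0)+q.max(0))/2).round(1),q.min(0).round(),q.max(0).round())
b("knob",-160,-90,-20,60,130,139); b("pad",-80,10,40,75,200,275); b("ball",-100,-40,-90,-30,290,335); b("blank",-80,0,-12,12,85,110)
go(s,W(-39,57,300),down((1,0)))
E
python3 kw.py
```

```text
t 7.05 tcp [427.  251.7 311.4] press [-123.    36.2  311.4] F [-0.7 -0.3 -0.7] w 21.4 q [ 0.43 -0.26  1.88 -0.01  1.53  1.85]
knob 283 mid [-125.5   33.6  134.2] [-136.   24.  130.] [-115.   44.  138.]
pad 889 mid [-41.8  52.  253.2] [-53.  41. 244.] [-30.  63. 262.]
ball 4169 mid [-65.8 -56.9 309.5] [-85. -71. 290.] [-47. -42. 329.]
blank 521 mid [-33.   -0.1  97.1] [-55. -12.  86.] [-11.  12. 109.]
  t [ 0.0218  0.1682 -0.0411] w [-0.2493  0.0014  0.0021] mm 87 deg 90
```

View pics/w2.png

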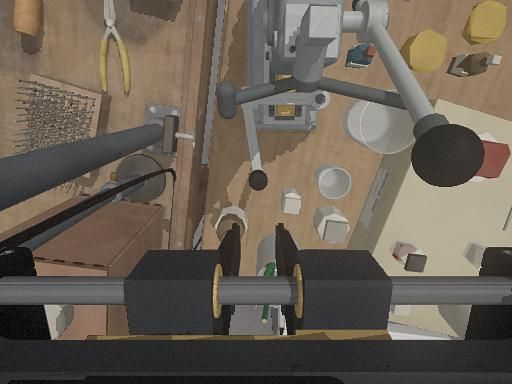

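>>> {"fn": "send_rows", "kwargs": {
  "deltas": [
    {"tx":0,"ty":0,"tz":0,"wx":-0.0238,"wy":0,"wz":0,"grip":1},
    {"tx":0,"ty":0,"tz":0,"wx":-0.0476,"wy":0,"wz":0,"grip":1},
    {"tx":0,"ty":0,"tz":0,"wx":-0.0714,"wy":0,"wz":0,"grip":1},
    {"tx":0,"ty":0,"tz":0,"wx":-0.0952,"wy":0,"wz":0,"grip":1},
    {"tx":0,"ty":0,"tz":0,"wx":-0.119,"wy":0,"wz":0,"grip":1},
    {"tx":0,"ty":0.02,"tz":0,"wx":-0.143,"wy":0,"wz":0,"grip":1},
    {"tx":0,"ty":0.06,"tz":-0.01,"wx":-0.167,"wy":0,"wz":0,"grip":1},
    {"tx":0,"ty":0.1,"tz":-0.02,"wx":-0.19,"wy":0,"wz":0,"grip":1},
    {"tx":0,"ty":0.14,"tz":-0.03,"wx":-0.214,"wy":0,"wz":0,"grip":1},
    {"tx":0.01,"ty":0.168,"tz":-0.041,"wx":-0.249,"wy":0,"wz":0,"grip":1}
  ]
}}

```text
time: 8.1
tcp_pos: [506.8, 284.3, 301.6]
orientation: [-0.035, 0.709, 0.023, 0.704]
force: [0.6, 0.2, 0.6]
gripper_width: 0.4
```

Run:
```python
from h import *
s=st(); D=down((1,0)); print(Ro.from_quat(s["orientation"]).as_matrix().round(2))
for x,z in((-39,292),(-37,280),(-30,270),(-17,251),(-6,235),(-2,229)): print(x,z);go(s,W(x,57,z),D)
```

```text
t 8.1 tcp [506.8 284.3 301.6] press [-39.3  56.7 301.6] F [0.6 0.2 0.6] w 0.4 q [ 0.43 -0.05  1.72 -0.01  1.49  0.34]
[[-0.01 -0.08  1.  ]
 [-0.02  1.    0.08]
 [-1.   -0.02 -0.01]]
-39 292
  t [0.0191 0.0009 0.0006] w [-0.0106 -0.0013  0.0026] mm 10 deg 4
-37 280
  t [0.0431 0.0015 0.0048] w [-0.0106 -0.0013  0.0026] mm 22 deg 4
-30 270
  t [0.0629 0.0028 0.0189] w [-0.0106 -0.0013  0.0026] mm 33 deg 4
-17 251
  t [0.1007 0.0052 0.0452] w [-0.0106 -0.0013  0.0026] mm 55 deg 4
-6 235
  t [0.1325 0.0071 0.0674] w [-0.0106 -0.0013  0.0026] mm 74 deg 4
-2 229
  t [0.1444 0.0079 0.0754] w [-0.0106 -0.0013  0.0026] mm 82 deg 4
```

>>> {"fn": "send_rows", "kwargs": {
  "deltas": [
    {"tx":0.019,"ty":0,"tz":0,"wx":-0.01,"wy":0,"wz":0,"grip":1},
    {"tx":0.043,"ty":0.002,"tz":0.005,"wx":-0.01,"wy":0,"wz":0,"grip":1},
    {"tx":0.063,"ty":0.003,"tz":0.019,"wx":-0.01,"wy":0,"wz":0,"grip":1},
    {"tx":0.082,"ty":0.004,"tz":0.032,"wx":-0.01,"wy":0,"wz":0,"grip":1},
    {"tx":0.101,"ty":0.005,"tz":0.045,"wx":-0.01,"wy":0,"wz":0,"grip":1},
    {"tx":0.12,"ty":0.006,"tz":0.058,"wx":-0.01,"wy":0,"wz":0,"grip":1},
    {"tx":0.132,"ty":0.007,"tz":0.067,"wx":-0.01,"wy":0,"wz":0,"grip":1},
    {"tx":0.138,"ty":0.007,"tz":0.071,"wx":-0.01,"wy":0,"wz":0,"grip":1}
  ]
}}

```text
time: 8.9
tcp_pos: [541.7, 289.3, 231.3]
orientation: [-0.057, 0.708, 0.045, 0.702]
force: [-1.0, -0.6, 1.1]
gripper_width: 0.4
```

```bash
cat > v.py <<'E'
from h import *
import sys
s=st(); o=[]
for n in("scene","top"):
    p=read_camera(n); o.append(cv2.resize(p["color"][130:270,190:330,::-1],(400,400),interpolation=2))
    Q=inP(pts(p,np.ones((384,512),bool)))
    q=Q[(Q[:,0]>-60)&(Q[:,0]<20)&(Q[:,1]>40)&(Q[:,1]<75)&(Q[:,2]>185)&(Q[:,2]<270)]
    if len(q): print(n,"pad",len(q),np.median(q,0).round(),q.min(0).round(),q.max(0).round())
cv2.imwrite(sys.argv[1],np.hstack(o))
E
python3 v.py pics/v3.png
```

```text
t 8.9 tcp [541.7 289.3 231.3] press [ -4.   56.5 231.3] F [-1.  -0.6  1.1] w 0.4 q [ 0.41  0.05  1.72 -0.01  1.38  0.27]
scene pad 219 [  1.  64. 234.] [-17.  45. 197.] [  9.  70. 270.]
```

View pics/v3.png

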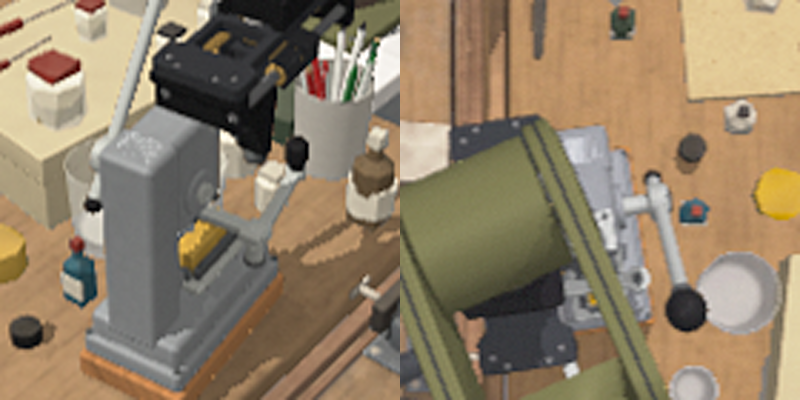

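>>> {"fn": "send_rows", "kwargs": {
  "deltas": [
    {"tx":0.006,"ty":0,"tz":0.004,"wx":0,"wy":0,"wz":0,"grip":1},
    {"tx":0.012,"ty":0,"tz":0.006,"wx":0,"wy":0,"wz":0,"grip":1},
    {"tx":0.014,"ty":0,"tz":0.006,"wx":0,"wy":0,"wz":0,"grip":1}
  ]
}}

```text
time: 9.3
tcp_pos: [545.6, 290.3, 229.7]
orientation: [-0.056, 0.707, 0.045, 0.704]
force: [-5.1, -2.2, 16.4]
gripper_width: 0.2
```

>>> {"fn": "send_rows", "kwargs": {
  "deltas": [
    {"tx":-0.06,"ty":0,"tz":-0.01,"wx":0,"wy":0,"wz":0,"grip":1},
    {"tx":-0.15,"ty":0,"tz":-0.02,"wx":0,"wy":0,"wz":0,"grip":1},
    {"tx":-0.25,"ty":0,"tz":-0.04,"wx":0,"wy":0,"wz":0,"grip":1},
    {"tx":-0.34,"ty":0,"tz":-0.08,"wx":0.024,"wy":0,"wz":0,"grip":0.6},
    {"tx":-0.38,"ty":0,"tz":-0.15,"wx":0.048,"wy":0,"wz":0,"grip":0.4},
    {"tx":-0.38,"ty":-0.03,"tz":-0.22,"wx":0.071,"wy":0,"wz":0,"grip":0.4},
    {"tx":-0.38,"ty":-0.06,"tz":-0.27,"wx":0.095,"wy":0,"wz":0,"grip":0.4},
    {"tx":-0.38,"ty":-0.09,"tz":-0.27,"wx":0.119,"wy":0,"wz":0,"grip":0.4},
    {"tx":-0.38,"ty":-0.12,"tz":-0.27,"wx":0.143,"wy":0,"wz":0,"grip":0.4},
    {"tx":-0.38,"ty":-0.14,"tz":-0.27,"wx":0.167,"wy":0,"wz":0,"grip":0.4}
  ]
}}

```text
time: 10.3
tcp_pos: [422.2, 203.9, 421.9]
orientation: [0.305, 0.634, -0.315, 0.637]
force: [0.1, -0.6, -0.5]
gripper_width: 50.9
```

```bash
python3 v.py pics/v4.png; sed -i 's/-39,57,300),down((1,0))/-67,-58,400),down((0,-1))/' kw.py; python3 kw.py
python3 - <<'E'
from h import *
s=st();go(s,W(-67,-58.5,311),down((0,-1)))
E
```

```text
t 10.3 tcp [422.2 203.9 421.9] press [-134.8  -10.3  421.9] F [ 0.1 -0.6 -0.5] w 50.9 q [ 0.34 -0.33  1.75 -0.01  1.72  1.25]
scene pad 62 [ -7.  55. 209.] [-17.  40. 194.] [  4.  62. 216.]
top pad 62 [ -9.  52. 211.] [-18.  40. 200.] [  3.  60. 217.]
t 10.4 tcp [422.5 203.9 421.8] press [-134.5  -10.4  421.8] F [-0.7 -0.2 -0.8] w 55.3 q [ 0.34 -0.33  1.75 -0.01  1.72  1.24]
knob 178 mid [-125.6   34.   134.2] [-136.   24.  130.] [-115.   44.  138.]
pad 341 mid [ -9.4  51.1 208.4] [-21.  40. 200.] [  3.  62. 217.]
ball 1196 mid [-66.  -58.1 308.8] [-85. -74. 290.] [-47. -42. 328.]
blank 401 mid [-33.5   0.   97.2] [-55. -12.  85.] [-12.  12. 109.]
  t [0.0444 0.0704 0.1493] w [0.0827 0.0021 0.0012] mm 85 deg 30
t 10.45 tcp [422.5 204.4 421.7] press [-134.5   -9.9  421.7] F [ 0.3 -1.2  0.5] w 55.9 q [ 0.34 -0.32  1.75 -0.01  1.72  1.24]
  t [0.2221 0.0708 0.1494] w [0.0832 0.0021 0.0013] mm 138 deg 30
```

View pics/w2.png

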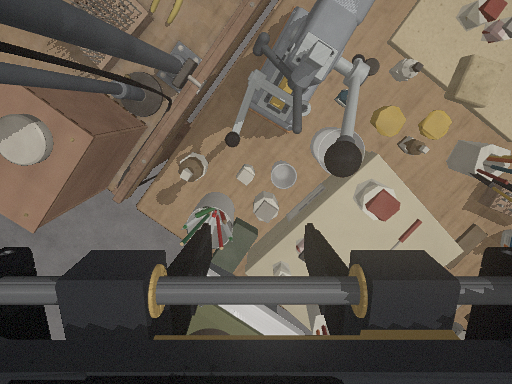

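>>> {"fn": "send_rows", "kwargs": {
  "deltas": [
    {"tx":0.02,"ty":0.02,"tz":0.04,"wx":0.024,"wy":0,"wz":0,"grip":0.4},
    {"tx":0.04,"ty":0.04,"tz":0.08,"wx":0.048,"wy":0.001,"wz":0,"grip":0.4},
    {"tx":0.06,"ty":0.06,"tz":0.12,"wx":0.071,"wy":0.002,"wz":0.001,"grip":0.4},
    {"tx":0.08,"ty":0.07,"tz":0.149,"wx":0.083,"wy":0.002,"wz":0.001,"grip":0.4},
    {"tx":0.08,"ty":0.071,"tz":0.149,"wx":0.083,"wy":0.002,"wz":0.001,"grip":0.4},
    {"tx":0.08,"ty":0.071,"tz":0.149,"wx":0.083,"wy":0.002,"wz":0.001,"grip":0.4}
  ]
}}

```text
time: 11.05
tcp_pos: [496.2, 168.1, 381.8]
orientation: [0.46, 0.537, -0.461, 0.536]
force: [-0.2, -0.4, -0.6]
gripper_width: 57.1
```

Run:
```python
from h import *
s=st();D=down((0,-1));go(s,W(-67,-58.5,306),D)
p=wrist();Q=inP(pts(p,np.ones((384,512),bool)))
B=Q[(Q[:,0]>-95)&(Q[:,0]<-45)&(abs(Q[:,1]+58)<25)&(Q[:,2]>300)&(Q[:,2]<335)]
from scipy.optimize import least_squares
print(len(B),least_squares(lambda c:np.linalg.norm(B-c,axis=1)-16,[-67,-58,310],loss="soft_l1").x)
```

```text
t 11.05 tcp [496.2 168.1 381.8] press [-66.9 -56.7 381.8] F [-0.2 -0.4 -0.6] w 57.1 q [ 0.22 -0.21  1.72 -0.    1.63  1.64]
  t [1.516e-01 1.000e-04 3.600e-03] w [0.0008 0.0001 0.0004] mm 76 deg 0
1417 [-68.93787489 -58.72029177 310.44566388]
```

>>> {"fn": "send_rows", "kwargs": {
  "deltas": [
    {"tx":0.06,"ty":-0.002,"tz":0.004,"wx":0,"wy":0,"wz":0,"grip":0.4},
    {"tx":0.12,"ty":-0.002,"tz":0.004,"wx":0,"wy":0,"wz":0,"grip":0.4},
    {"tx":0.15,"ty":-0.002,"tz":0.004,"wx":0,"wy":0,"wz":0,"grip":0.4},
    {"tx":0.152,"ty":-0.002,"tz":0.004,"wx":0,"wy":0,"wz":0,"grip":0.55},
    {"tx":0.152,"ty":-0.002,"tz":0.004,"wx":0,"wy":0,"wz":0,"grip":0.8},
    {"tx":0.152,"ty":-0.002,"tz":0.004,"wx":0,"wy":0,"wz":0,"grip":0.9},
    {"tx":0.152,"ty":-0.002,"tz":0.004,"wx":0,"wy":0,"wz":0,"grip":0.9},
    {"tx":0.152,"ty":-0.002,"tz":0.004,"wx":0,"wy":0,"wz":0,"grip":0.9}
  ],
  "grip_force": 45
}}

```text
time: 11.9
tcp_pos: [496.2, 165.6, 308.6]
orientation: [0.46, 0.536, -0.46, 0.538]
force: [-0.0, -3.3, 4.3]
gripper_width: 30.0
```

Run:
```python
from h import *
s=st();D=down((0,-1)); c=inP(s["tcp_pos"]); R0=Ro.from_quat(s["orientation"]).as_matrix()
# arc: TCP keeps its offset to ball centre
a0=np.radians(55)
b=lambda th: np.array([24-160*np.cos(a0-th),0,179+160*np.sin(a0-th)])
for th in np.r_[0.1:1.05:0.1,1.04,1.08,1.1,1.13]:
    d=R0.T@(RP@(b(th)-b(0))); print(round(th,2),np.round(d/500,4))
```

```text
t 11.9 tcp [496.2 165.6 308.6] press [-67.2 -59.1 308.6] F [-0.  -3.3  4.3] w 30.0 q [ 0.22 -0.2   1.84 -0.    1.5   1.64]
0.1 [ 0.0196 -0.0253 -0.0001]
0.2 [ 0.0416 -0.0485 -0.0003]
0.3 [ 0.0658 -0.0694 -0.0004]
0.4 [ 0.092  -0.0877 -0.0006]
0.5 [ 0.1199 -0.1034 -0.0007]
0.6 [ 0.1492 -0.1162 -0.0008]
0.7 [ 0.1797 -0.126  -0.0009]
0.8 [ 0.2109 -0.1327 -0.001 ]
0.9 [ 0.2427 -0.1363 -0.0011]
1.0 [ 0.2747 -0.1367 -0.0011]
1.04 [ 0.2875 -0.1359 -0.0011]
1.08 [ 0.3002 -0.1347 -0.0011]
1.1 [ 0.3066 -0.1338 -0.0012]
1.13 [ 0.3161 -0.1324 -0.0012]
```

>>> {"fn": "send_rows", "kwargs": {
  "deltas": [
    {"tx":0.02,"ty":-0.025,"tz":0,"wx":0,"wy":0,"wz":0,"grip":0.9},
    {"tx":0.042,"ty":-0.048,"tz":0,"wx":0,"wy":0,"wz":0,"grip":0.9},
    {"tx":0.066,"ty":-0.069,"tz":0,"wx":0,"wy":0,"wz":0,"grip":0.9},
    {"tx":0.092,"ty":-0.088,"tz":0,"wx":0,"wy":0,"wz":0,"grip":0.9},
    {"tx":0.12,"ty":-0.103,"tz":-0.001,"wx":0,"wy":0,"wz":0,"grip":0.9}
  ]
}}

```text
time: 12.4
tcp_pos: [445.9, 158.4, 251.3]
orientation: [0.462, 0.535, -0.459, 0.538]
force: [-2.2, -1.9, 8.4]
gripper_width: 30.3
```

```bash
cat > lv.py <<'E'
from h import *
s=st();R0=Ro.from_quat(s["orientation"]).as_matrix();c=inP(s["tcp_pos"])
print("lever from tcp (offset z~-1):",np.radians(55)-np.arctan2(c[2]+1-179,24-c[0]),"r",np.hypot(c[2]+1-179,24-c[0]))
a0=np.radians(55)
for th in np.r_[0.6:1.05:0.1,1.05,1.1,1.15]:
    X=np.array([24-160*np.cos(a0-th)+1,c[1],179+160*np.sin(a0-th)-1.5]); d=R0.T@(RP@(X-c)); print(round(th,2),np.round(d/500,4))
E
python3 lv.py
```

```text
t 12.4 tcp [445.9 158.4 251.3] press [-118.1  -58.8  251.3] F [-2.2 -1.9  8.4] w 30.3 q [ 0.23 -0.3   2.01 -0.    1.42  1.65]
lever from tcp (offset z~-1): 0.48368533197944674 r 159.89398616631846
0.6 [ 0.0348 -0.0135 -0.0001]
0.7 [ 0.0652 -0.0234 -0.0002]
0.8 [ 0.0965 -0.0303 -0.0003]
0.9 [ 0.1282 -0.034  -0.0003]
1.0 [ 0.1602 -0.0345 -0.0004]
1.05 [ 0.1762 -0.0335 -0.0004]
1.1 [ 0.1921 -0.0318 -0.0004]
1.15 [ 0.2079 -0.0292 -0.0004]
```

>>> {"fn": "send_rows", "kwargs": {
  "deltas": [
    {"tx":0.035,"ty":-0.0135,"tz":0,"wx":0,"wy":0,"wz":0,"grip":0.9},
    {"tx":0.065,"ty":-0.023,"tz":0,"wx":0,"wy":0,"wz":0,"grip":0.9},
    {"tx":0.097,"ty":-0.03,"tz":0,"wx":0,"wy":0,"wz":0,"grip":0.9},
    {"tx":0.128,"ty":-0.034,"tz":0,"wx":0,"wy":0,"wz":0,"grip":0.9},
    {"tx":0.16,"ty":-0.0345,"tz":0,"wx":0,"wy":0,"wz":0,"grip":0.9},
    {"tx":0.176,"ty":-0.0335,"tz":0,"wx":0,"wy":0,"wz":0,"grip":0.9},
    {"tx":0.176,"ty":-0.0335,"tz":0,"wx":0,"wy":0,"wz":0,"grip":0.9}
  ],
  "grip_force": 55
}}

```text
time: 13.1
tcp_pos: [429.5, 156.0, 163.5]
orientation: [0.462, 0.535, -0.459, 0.538]
force: [-3.5, -1.0, 6.0]
gripper_width: 30.2
```

```bash
python3 lv.py
```

```text
t 13.1 tcp [429.5 156.  163.5] press [-134.6  -58.8  163.5] F [-3.5 -1.   6. ] w 30.2 q [ 0.23 -0.27  2.14 -0.    1.27  1.65]
lever from tcp (offset z~-1): 1.0511851733808986 r 159.2681762523117
0.6 [-0.1406  0.0204  0.0002]
0.7 [-1.102e-01  1.050e-02  1.000e-04]
0.8 [-0.079   0.0037  0.0001]
0.9 [-0.0472  0.      0.    ]
1.0 [-0.0152 -0.0005  0.    ]
1.05 [0.0008 0.0005 0.    ]
1.1 [0.0167 0.0023 0.    ]
1.15 [0.0325 0.0048 0.    ]
```

Now press on to the stop, with a bit of overshoot for firm bearing.

>>> {"fn": "send_rows", "kwargs": {
  "deltas": [
    {"tx":0.01,"ty":0.001,"tz":0,"wx":0,"wy":0,"wz":0,"grip":0.9},
    {"tx":0.018,"ty":0.002,"tz":0,"wx":0,"wy":0,"wz":0,"grip":0.9},
    {"tx":0.024,"ty":0.003,"tz":0,"wx":0,"wy":0,"wz":0,"grip":0.9},
    {"tx":0.026,"ty":0.003,"tz":0,"wx":0,"wy":0,"wz":0,"grip":0.9},
    {"tx":0.026,"ty":0.003,"tz":0,"wx":0,"wy":0,"wz":0,"grip":0.9}
  ],
  "grip_force": 60
}}

```text
time: 13.6
tcp_pos: [430.8, 156.3, 152.3]
orientation: [0.461, 0.536, -0.46, 0.538]
force: [-7.6, -2.8, 8.4]
gripper_width: 30.0
```

```bash
python3 lv.py | head -2; python3 v.py pics/v5.png
python3 - <<'E'
from h import *
from scipy.optimize import least_squares
for n in("scene","top"):
    p=read_camera(n);Q=inP(pts(p,np.ones((384,512),bool)))
    q=Q[(abs(Q[:,0])<10)&(abs(Q[:,1])<10)&(Q[:,2]>244)&(Q[:,2]<285)]; print(n,"ram top",len(q),np.percentile(q[:,2],[50,95]) if len(q) else 0)
    q=Q[(abs(Q[:,0]+125)<20)&(abs(Q[:,1]-33)<20)&(Q[:,2]>129)&(Q[:,2]<139)]; print("knob",len(q),(q.min(0)+q.max(0))/2 if len(q) else 0)
E
```

```text
t 13.6 tcp [430.8 156.3 152.3] press [-133.3  -58.7  152.3] F [-7.6 -2.8  8.4] w 30.0 q [ 0.23 -0.26  2.15 -0.    1.25  1.65]
lever from tcp (offset z~-1): 1.1220864578413774 r 159.36805527605293
t 13.6 tcp [430.8 156.3 152.3] press [-133.3  -58.7  152.3] F [-7.6 -2.8  8.4] w 30.0 q [ 0.23 -0.26  2.15 -0.    1.25  1.65]
scene pad 59 [ -7.  55. 209.] [-17.  41. 194.] [  4.  62. 213.]
top pad 63 [ -9.  52. 211.] [-18.  40. 201.] [  3.  60. 217.]
scene ram top 94 [256.56051113 260.32653769]
knob 41 [-123.1582225    33.63219296  133.31647103]
top ram top 71 [260.11647877 263.98057791]
knob 23 [-124.81806543   37.95708695  134.32444492]
```

View pics/v5.png

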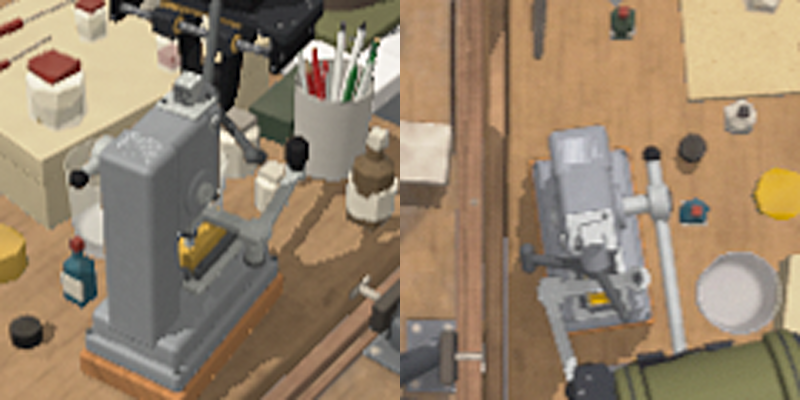

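>>> {"fn": "send_rows", "kwargs": {
  "deltas": [
    {"tx":0.008,"ty":-0.001,"tz":0,"wx":0,"wy":0,"wz":0,"grip":0.9},
    {"tx":0.011,"ty":-0.001,"tz":0,"wx":0,"wy":0,"wz":0,"grip":0.9},
    {"tx":0.011,"ty":-0.001,"tz":0,"wx":0,"wy":0,"wz":0,"grip":0.9},
    {"tx":0.011,"ty":-0.001,"tz":0,"wx":0,"wy":0,"wz":0,"grip":0.9}
  ]
}}

```text
time: 14.2
tcp_pos: [431.2, 156.3, 149.8]
orientation: [0.462, 0.535, -0.459, 0.538]
force: [-6.3, -2.6, 11.2]
gripper_width: 29.8
```

```bash
cat > rt.py <<'E'
from h import *
lv=st()
for n in("scene","top"):
    p=read_camera(n);Q=inP(pts(p,np.ones((384,512),bool)))
    q=Q[(abs(Q[:,0])<10)&(abs(Q[:,1])<10)&(Q[:,2]>244)&(Q[:,2]<285)]; print(n,"ram top",len(q),np.percentile(q[:,2],[50,95]))
    L=Q[(Q[:,0]>-115)&(Q[:,0]<5)&(abs(Q[:,1]+60)<7)&(Q[:,2]>140)&(Q[:,2]<230)]
    if len(L)>10:
        f=np.polyfit(L[:,0],L[:,2],1); print(" lever slope angle below level deg",np.degrees(np.arctan(f[0])),len(L))
st()
E
python3 rt.py
```

```text
t 14.2 tcp [431.2 156.3 149.8] press [-132.9  -58.7  149.8] F [-6.3 -2.6 11.2] w 29.8 q [ 0.23 -0.25  2.15 -0.    1.24  1.65]
scene ram top 95 [254.88641665 259.86588721]
 lever slope angle below level deg -17.998498903575822 17
top ram top 73 [259.71923805 263.46352186]
 lever slope angle below level deg 7.391635079369761 225
t 14.3 tcp [431.2 156.3 149.8] press [-132.9  -58.7  149.8] F [-6.7 -3.2 10.4] w 29.9 q [ 0.23 -0.25  2.15 -0.    1.24  1.65]
```

>>> {"fn": "send_rows", "kwargs": {
  "deltas": [
    {"tx":0.01,"ty":0,"tz":0,"wx":0,"wy":0,"wz":0,"grip":0.9},
    {"tx":0.014,"ty":0,"tz":0,"wx":0,"wy":0,"wz":0,"grip":0.9},
    {"tx":0.014,"ty":0,"tz":0,"wx":0,"wy":0,"wz":0,"grip":0.9},
    {"tx":0.014,"ty":0,"tz":0,"wx":0,"wy":0,"wz":0,"grip":0.9}
  ],
  "grip_force": 60
}}

```text
time: 14.7
tcp_pos: [432.0, 156.4, 146.4]
orientation: [0.462, 0.535, -0.459, 0.538]
force: [-8.5, -3.0, 15.6]
gripper_width: 30.1
```

```bash
python3 rt.py
python3 - <<'E'
from h import *
p=read_camera("scene"); cv2.imwrite("pics/v6.png",cv2.resize(p["color"][90:240,200:340,::-1],(560,600),interpolation=2))
E
```

```text
t 14.7 tcp [432.  156.4 146.4] press [-132.1  -58.7  146.4] F [-8.5 -3.  15.6] w 30.1 q [ 0.23 -0.25  2.15 -0.    1.23  1.65]
scene ram top 90 [254.83764304 259.29957969]
 lever slope angle below level deg -16.51776872637032 16
top ram top 72 [259.74972995 264.11598837]
 lever slope angle below level deg 8.451897116463268 223
t 14.8 tcp [432.  156.5 146.4] press [-132.1  -58.7  146.4] F [-8.7 -2.9 14.8] w 30.2 q [ 0.23 -0.25  2.15 -0.    1.23  1.65]
```

View pics/v6.png

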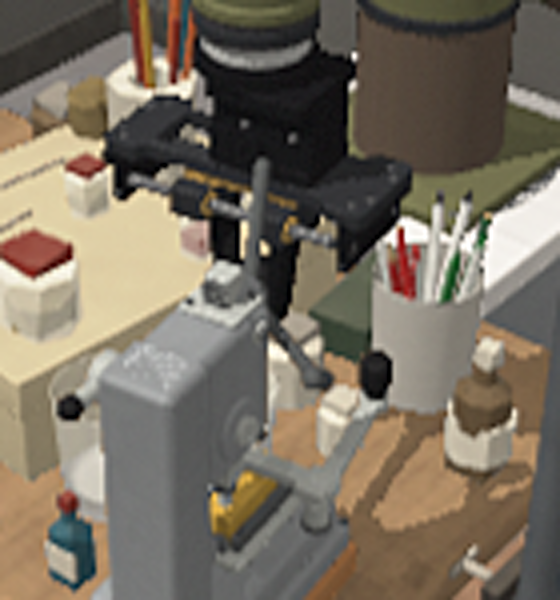

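>>> {"fn": "send_rows", "kwargs": {
  "deltas": [
    {"tx":0.009,"ty":0,"tz":0,"wx":0,"wy":0,"wz":0,"grip":0.9},
    {"tx":0.009,"ty":0,"tz":0,"wx":0,"wy":0,"wz":0,"grip":0.9},
    {"tx":0.009,"ty":0,"tz":0,"wx":0,"wy":0,"wz":0,"grip":0.9},
    {"tx":0.009,"ty":0,"tz":0,"wx":0,"wy":0,"wz":0,"grip":0.9},
    {"tx":0.009,"ty":0,"tz":0,"wx":0,"wy":0,"wz":0,"grip":0.9},
    {"tx":0.009,"ty":0,"tz":0,"wx":0,"wy":0,"wz":0,"grip":0.9},
    {"tx":0.009,"ty":0,"tz":0,"wx":0,"wy":0,"wz":0,"grip":0.9},
    {"tx":0.009,"ty":0,"tz":0,"wx":0,"wy":0,"wz":0,"grip":0.9},
    {"tx":0.009,"ty":0,"tz":0,"wx":0,"wy":0,"wz":0,"grip":0.9},
    {"tx":0.009,"ty":0,"tz":0,"wx":0,"wy":0,"wz":0,"grip":0.9}
  ],
  "grip_force": 60
}}

```text
time: 15.85
tcp_pos: [432.4, 156.5, 145.8]
orientation: [0.462, 0.535, -0.459, 0.538]
force: [-11.5, -4.6, 17.2]
gripper_width: 30.3
```

```bash
python3 rt.py; python3 v.py pics/v7.png
python3 - <<'E'
from h import *
for n in("scene","top"):
    p=read_camera(n)
    for k in("brass_blank","black_cap","bench_block"):
        for d in finder.cut_out(p,k)[:1]: print(n,k,round(d["p"],2),np.median(pts(p,d["pixels"]),0).round())
E
```

```text
t 15.85 tcp [432.4 156.5 145.8] press [-131.7  -58.7  145.8] F [-11.5  -4.6  17.2] w 30.3 q [ 0.23 -0.25  2.15 -0.    1.23  1.65]
scene ram top 90 [254.99178962 260.0453865 ]
 lever slope angle below level deg -9.118614067186213 19
top ram top 71 [260.04719303 263.39818554]
 lever slope angle below level deg 8.564745200050542 220
t 15.95 tcp [432.4 156.6 145.8] press [-131.7  -58.7  145.8] F [-10.9  -4.7  18.2] w 30.0 q [ 0.23 -0.25  2.15 -0.    1.23  1.65]
t 15.95 tcp [432.4 156.6 145.8] press [-131.7  -58.7  145.8] F [-10.9  -4.7  18.2] w 30.0 q [ 0.23 -0.25  2.15 -0.    1.23  1.65]
scene pad 61 [ -7.  55. 209.] [-18.  40. 195.] [  5.  61. 216.]
top pad 63 [ -9.  52. 211.] [-19.  40. 202.] [  3.  60. 216.]
scene black_cap 0.54 [658. 139.  13.]
scene bench_block 0.72 [656. 410.  26.]
top bench_block 0.89 [649. 402.  29.]
```

Stable at the stop: lever about 8.5° below level, about 18 N up at the ball, and force and position holding steady. Handing in.

Run:
```python
from station import ctrl
print(ctrl.close_job())
```

```text
the job is handed in; nothing more can be done
None
```

I shut the keeper, flipped the catch, then pulled the lever to its stop. I handed the job in at about 16 s with the gripper still holding the ball down.

**What the last checks showed**
- **Keeper:** it snapped home with its knob at about x -125, y +34 mm in the press's frame, against a target of -125, +32. A later top view put y at about +38, from only 23 pixels with the arm partly in the way.
- **Catch:** the pad stands at about x -9, z 208 mm, which is fully over. I felt about 16 N at its stop.
- **Lever:** it is about 8.5° below level, against 8° at the stop. The ram has come down about 18 mm, against 17.6 mm for a full stroke.
- **Hold:** pushing about 18 N down on the ball at 60 N grip, the pose held to within 0.6 mm over the last second.
- **Bystanders:** the black cap and the steel block were measured where they started.

**What went wrong or stayed unsure**
- **First keeper push:** it was too soft. At 5 N grip the finger was pushed open, so I repeated it with more grip force. The snap took about 11 N rather than the 3 N given.
- **Fingers on the ball:** they appear to have slid a few mm along it while I pressed against the stop. The grip was still firm.
- **Scene camera on the lever angle:** its fit disagreed (it gave -9° to -18°), from fewer than 20 pixels, so I went by the top view.
- **Blank:** it was last measured in its nest before the lever was pulled, and the pictures with the lever down showed it there. The networks missed it in the final shots.

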